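# Plug the stop into the carving board and set a blank against it

## Task

Set up the carving board for work: plug the red-headed stop's rectangular tenon fully home into the board's rectangular mortise, so that its head sits down on the board. Then lay the pale wooden blank flat on the board between the two brass rails, with its end up against the stop. Leave the other things on the bench where they are.

Things in the scene. Friction and masses are not known exactly. Their poses are not given: they have to be found in the camera images.
- board: Brown wooden carving board fixed to the bench, 260 (own x) x 150 (own y) x 50 mm high; origin at the centre of its underside, z up. A rectangular mortise is near its +x end (mortise), two brass rails lie on top (bed). A round 22 mm hole near the -x end is not used. Its x axis points along world +y within 0.4 rad.
- bed (a point): Point on the board's flat top midway between the two brass rails, 35 mm from the board's centre towards its -x; axes as the board's. The rails run along own x, 130 mm long, 10 mm wide and 7 mm high, centred 36 mm to either side (62 mm clear between them). Open at both ends.
- mortise (a point): Centre of the mouth of the rectangular mortise, on the board's top, 85 mm along the board's +x from its centre; axes as the board's. The mortise is 30 mm along x by 52 mm along y, 40 mm deep, with a 3 mm chamfer round the mouth.
- stop: Stop, 0.09 to 0.18 kg, upright on its tenon; origin at the centre of the tenon's underside, z up. Pale tenon 28 (own x) x 50 (own y) x 34 mm high, lowest 6 mm stepped in 2 mm all round; red head 36 (x) x 90 (y) x 40 mm above it, at heights 34 to 74 mm. Fits either way round. Plugged in, the head lies across the board, resting on it; its flat face 18 mm from the axis looks to the rails.
- blank: Pale wooden blank, a flat board 150 (own x) x 56 (own y) x 20 mm thick, 0.08 to 0.17 kg, lying flat on the bench; origin at the centre of its underside, z up. Either end may go against the stop; touching it, its centre is 93 mm from the stop's axis. It overhangs neither end of the board.
- dog: Bystander: round bench peg with a green head 42 mm across and 30 mm high and a steel pin 21 mm across pointing up, 65 mm high in all; origin under its centre.
- mallet: Bystander: wooden mallet lying flat, head 70 x 130 x 60 mm high, handle 26 mm thick reaching 200 mm to own -x from the origin, which is under the head's centre.
- plane: Bystander: dark steel block plane, 160 mm long (own x), 50 mm wide, about 62 mm high; origin under its centre.
- spool: Bystander: reddish-brown spool standing upright, 52 mm across, 62 mm high; origin under its centre.
- glue: Bystander: yellow glue bottle standing upright, 56 mm across, 150 mm high; origin under its centre.

How it is judged:
By the outcome, as a careful person would: the job done as asked, in the order asked, and still so for the second after the job is handed in, with the robot touching nothing.
It also fails if it takes over 72 s, if anything falls off the work surface, if the arm or the gripper's body presses on something with over 40 N, if the wrist force passes 120 N, or if a joint passes its speed limit or range.

## Robot

A 7-joint arm with a two-finger parallel gripper is mounted at the origin on the work surface. World frame = base frame: x ahead of the robot, y to its left, z up, the work surface at z = 0. Lengths are in m, angles in rad, forces in N, time in s.
With the tool pointing down it reaches from about 0.425 to 0.875 m from the base axis. Payload 8.4 kg.
Tool frame: the origin (TCP) lies at the very end of the fingers, on their centre line; the grasp point (between the pads) lies 19 mm behind it; z points along the fingers, y is the direction in which the jaws open and shut (so a half turn about z gives the same grasp; the last joint's range is limited). The gripper opens to 85 mm and grips with 20 to 120 N. Pads are 22 mm wide; open, the fingers measure 114 mm over their backs; the gripper's body (76 mm by 85 mm) begins 54 mm behind the grasp point. The pads swing forward as they close: fully open they stand 13 mm farther back than shut.
Start: joints at [1.131, 0.333, 0.04, 1.465, -0.013, 1.343, -0.059], TCP at [0.217, -0.613, 0.231] pointing down, gripper open.
Joint ranges: [-2.58, 2.58], [-0.38, 2.09], [-1.3, 1.39], [0.25, 2.4], [-1.5, 4.64], [0.08, 2.09], [-2.65, 2.65]. Speed limits (rad/s): [2.22, 2.22, 2.79, 2.79, 3.14, 3.14, 3.14].

## Interface

Orientations are given as a rotation vector (axis times angle).
In Python, from workcell import bot gives the robot as it stands. The module is installed in compiled form; this text tells all that it offers.
- The arm moves only by the tool play_rows, never from a script. Its argument "commands" is a list of rows, each a list of 7 numbers: the shift along the world's x, y, z in units of 25 mm (1.0 is 25 mm), then the turn, a rotation vector about the world's x, y, z in units of 5 degrees (1.0 is 5 degrees), then the finger opening in mm, from 0 to 85.4. A call has 1 to 12 rows; each row shifts and turns the commanded pose from where the row before left it; what a row does not reach is not made up. A row lasts 1/12 s, in which the tool goes at most 41.7 mm and 7.16 degrees, less where a joint would pass 70% of its speed; a pose out of reach is approached as far as the arm can. A call is refused whole if a number of a shift passes 1 or a number of a turn 1, either way. A call with a gripper value outside its range is refused whole. The fingers move at their own pace and stop on an object; the grip force is fixed at half the most. Time passes only in rows, so rows that do not move let the fingers close. It gives the time, the measured TCP pose, the force and the opening at its end, in the units of the state.
- bot.get_obs(): the state, without advancing time (a new reading comes with each control period).
- bot.snapshot(name): name is "side" or "top" or "wrist"; returns the picture (480x640x3 uint8, red, green, blue); there is no depth.
- bot.camera_model(name): a dict with "fx", "fy", "cx", "cy" (pixels), "T" (4x4, takes a point from camera to world coordinates). Camera axes: x right, y down, z forward; pixel columns grow to the right and rows downward; lengths in m; the calibration is good to about 2 mm. A picture is of the moment at which its call begins: read the wrist's pose just before it. camera_model takes no time and is no camera call; for the wrist camera it gives the pose at the moment of the call.
- bot.close_job(): hands the job in, once; it reports no verdict.
The state is a dict: "t": time; "joints": joint angles; "joint_velocities": joint speeds; "effort": joint torques, N m; "ee_pos": TCP position; "ee_rot": TCP orientation; "wrist_force": force on the tool from outside, world axes, zero at the start; "torque": the same for the moment, N m; "grip_width": finger opening in m.
Only numpy, scipy, OpenCV 4.12 (cv2) and the standard library are available. Lean on these libraries where they do the work, as an engineer would, in place of code of your own. Each camera call takes 0.05 s, during which the arm holds its last target. There are 200 camera calls.

## Working session

There is one attempt and no reset: what is moved stays moved. The work goes in short steps, Python scripts to look and compute and a tool call to move; the robot and the scene stay as the last step left them, time stands still between calls to the robot, and variables do not carry over. Pictures are saved under pics/ and viewed, and the job is handed in when it is done.

Besides the shell and the picture viewer there is one more tool, called after "Emit:" as name([rows], argument=value, ...), one row to a line, values as JSON. play_rows: Moves the arm, as the interface text tells. Its arguments: {"type":"object","properties":{"commands":{"type":"array","items":{"type":"array","items":{"type":"number"}}}},"required":["commands"]}

```bash
mkdir -p pics
cat > h.py <<'E'
import numpy as np, cv2
from workcell import bot
def snap(n,f):
    cm=bot.camera_model(n); im=bot.snapshot(n); cv2.imwrite('pics/'+f+'.png',im[:,:,::-1]); return im,cm
def ray(cm,u,v,z):
    T=np.array(cm['T']); d=T[:3,:3]@np.array([(u-cm['cx'])/cm['fx'],(v-cm['cy'])/cm['fy'],1]); o=T[:3,3]
    return o+d*(z-o[2])/d[2]
E
python3 - <<'E'
from h import *
for n in ['side','top','wrist']:
    im,cm=snap(n,n+'0'); print(n,cm['fx'],cm['cx'],cm['cy'],np.round(cm['T'],3).tolist())
o=bot.get_obs(); print({k:np.round(v,3) for k,v in o.items()})
E
```

```text
side 511.878603326953 315.17943923087176 242.08023719443477 [[0.993, -0.092, 0.07, 0.501], [-0.116, -0.761, 0.638, -0.779], [-0.006, -0.642, -0.767, 1.029], [0.0, 0.0, 0.0, 1.0]]
top 503.06350849368675 325.9571639528931 244.4042243676598 [[-0.025, -0.99, 0.135, 0.463], [-1.0, 0.026, 0.002, 0.018], [-0.005, -0.135, -0.991, 1.056], [0.0, 0.0, 0.0, 1.0]]
wrist 382.0583521376689 316.2585549951571 241.4870201846367 [[0.335, -0.899, -0.283, 0.29], [-0.942, -0.32, -0.099, -0.587], [-0.002, 0.3, -0.954, 0.373], [0.0, 0.0, 0.0, 1.0]]
{'t': np.float64(0.15), 'joints': array([ 1.131,  0.334,  0.04 ,  1.466, -0.013,  1.343, -0.058]), 'joint_velocities': array([ 0.   , -0.002, -0.   , -0.003, -0.002, -0.001,  0.002]), 'effort': array([ 1.0000e-03, -6.5905e+01,  1.3660e+00, -4.0587e+01,  1.7000e-02,
        1.0000e-02, -0.0000e+00]), 'ee_pos': array([ 0.217, -0.612,  0.231]), 'ee_rot': array([-3.095, -0.532,  0.   ]), 'wrist_force': array([1.005, 0.717, 1.647]), 'torque': array([ 0.006, -0.054, -0.068]), 'grip_width': np.float64(0.085)}
```

View pics/top0.png

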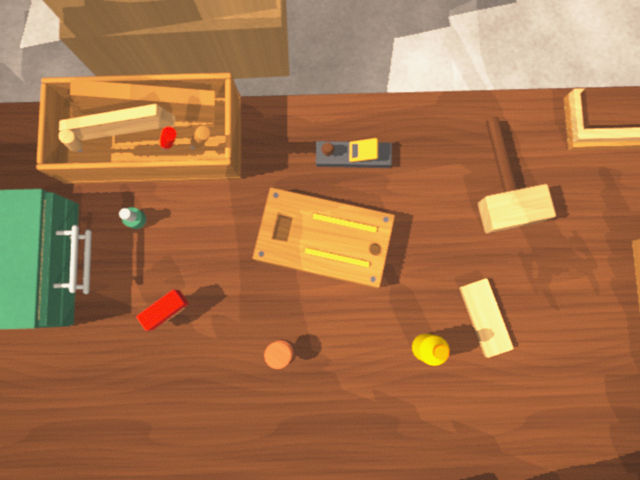

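View pics/side0.png

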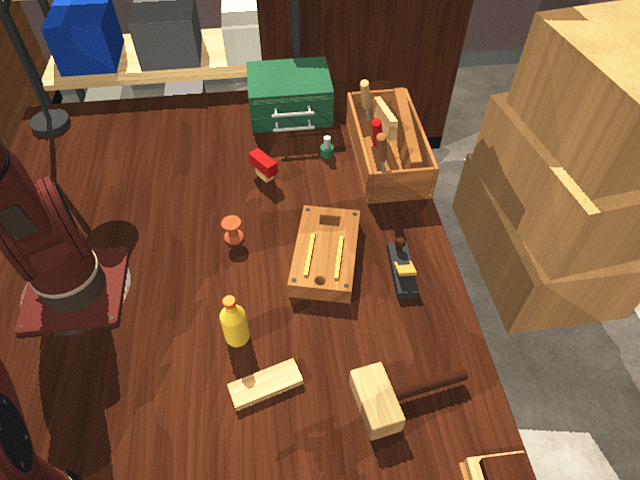

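Top view: red stop at (162,310), blank at (487,318), board centred at (325,237) with its mortise at (283,228), glue at (431,349), spool at (279,354).

Run:
```python
from h import *
im,cm=cv2.imread('pics/top0.png')[:,:,::-1],bot.camera_model('top')
hsv=cv2.cvtColor(np.ascontiguousarray(im),cv2.COLOR_RGB2HSV)
def rect(mask,z,name):
    c=max(cv2.findContours(mask.astype(np.uint8),cv2.RETR_EXTERNAL,cv2.CHAIN_APPROX_NONE)[0],key=cv2.contourArea)
    p=np.array([ray(cm,u,v,z)[:2]*1000 for u,v in c[:,0]],np.float32)
    print(name,len(c),cv2.minAreaRect(p), cv2.boxPoints(cv2.minAreaRect(p)).round().tolist())
H,S,V=[hsv[...,i].astype(int) for i in range(3)]
W=np.zeros(H.shape,bool)
def win(u0,u1,v0,v1):
    w=W.copy(); w[v0:v1,u0:u1]=1; return w
red=((H<8)|(H>172))&(S>200)
w=win(125,200,280,340); print(np.percentile(V[red&w],[5,25,50,75,95]))
rect(red&w&(V>200),.074,'head')
w=win(450,520,270,365); rect((V>190)&(S<150)&w,.02,'blank')
for a,b in ((295,385),): 
    w=win(300,385,208,235); rect((H>20)&(H<32)&(S>190)&(V>200)&w,.057,'railA')
    w=win(300,375,244,272); rect((H>20)&(H<32)&(S>190)&(V>200)&w,.057,'railB')
for n,(u,v,z) in dict(m=(283,228,.05),glue=(431,345,.1),spool=(279,354,.062),dog=(133,216,.03)).items(): print(n,ray(cm,u,v,z).round(3))
a=cv2.resize(im[180:345,120:400],None,fx=2.8,fy=2.8,interpolation=cv2.INTER_CUBIC); cv2.imwrite('pics/crop.png',a[:,:,::-1])
```

```text
[169. 246. 247. 247. 248.]
head 103 ((477.4871826171875, 345.7668151855469), (36.58402633666992, 89.09158325195312), 35.26133346557617) [[437.0, 372.0], [488.0, 299.0], [518.0, 320.0], [467.0, 393.0]]
blank 194 ((445.337158203125, -301.6642761230469), (152.3137664794922, 62.245948791503906), 17.326753616333008) [[363.0, -295.0], [382.0, -354.0], [527.0, -309.0], [509.0, -249.0]]
railA 1 ((630.5369262695312, -55.2453727722168), (0.0, 0.0), 0.0) [[631.0, -55.0], [631.0, -55.0], [631.0, -55.0], [631.0, -55.0]]
railB 1 ((557.7573852539062, -56.677459716796875), (0.0, 0.0), 0.0) [[558.0, -57.0], [558.0, -57.0], [558.0, -57.0], [558.0, -57.0]]
m [0.636 0.106 0.05 ]
glue [ 0.399 -0.171  0.1  ]
spool [0.387 0.116 0.062]
dog [0.673 0.42  0.03 ]
```

View pics/crop.png

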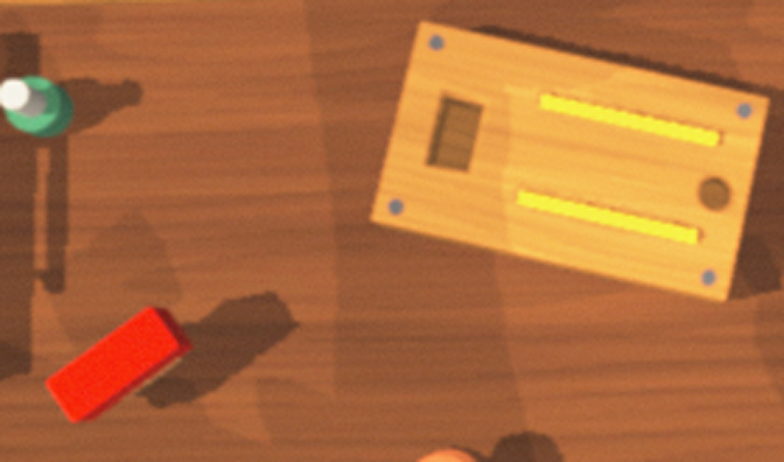

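Crop of the top view: the stop stands clear. The mortise corners in the crop are near (444,94), (483,103), (467,171), (427,163), and the rails slope about 12°. The stop's short axis is at 35° in the world frame, so I'm moving above it.

Emit:
play_rows([
  [0.5,1,0,0,0,0.55,85],
  [0.5,1,0,0,0,0.55,85],
  [0.5,1,0,0,0,0.55,85],
  [0.5,1,0,0,0,0.55,85],
  [0.5,1,0,0,0,0.55,85],
  [0.5,1,0,0,0,0.55,85],
  [0.5,1,0,0,0,0.55,85],
  [0.5,1,0,0,0,0.55,85],
  [0.5,1,0,0,0,0.55,85],
  [0.5,1,0,0,0,0.55,85],
  [0.5,1,0,0,0,0.55,85],
  [0.5,1,0,0,0,0.55,85],
])

```text
t: 1.15
ee_pos: [0.3675, -0.3112, 0.2312]
ee_rot: [-2.816, -1.393, 0.0]
wrist_force: [1.3, 0.1, 0.5]
grip_width: 0.0849
```

Emit:
play_rows([
  [0.5,1,0,0,0,0.55,85],
  [0.5,1,0,0,0,0.55,85],
  [0.5,1,0,0,0,0.55,85],
  [0.5,1,0,0,0,0.55,85],
  [0.5,1,0,0,0,0.55,85],
  [0.5,1,0,0,0,0.55,85],
  [0.5,1,0,0,0,0.55,85],
  [0.5,1,0,0,0,0.55,85],
  [0.5,1,0,0,0,0.55,85],
  [0.5,1,0,0,0,0.55,85],
  [0.5,1,0,0,0,0.55,85],
  [0.5,1,0,0,0,0.55,85],
])

```text
t: 2.15
ee_pos: [0.5175, -0.0114, 0.2312]
ee_rot: [-2.304, -2.136, 0.0]
wrist_force: [0.7, -1.1, 0.0]
grip_width: 0.0848
```

Emit:
play_rows([
  [0,1,0,0,0,0.55,85],
  [0,1,0,0,0,0.55,85],
  [0,1,0,0,0,0.55,85],
  [-0.1,1,0,0,0,0.55,85],
  [-0.1,1,0,0,0,0.55,85],
  [-0.1,1,0,0,0,0.55,85],
  [-0.2,1,0,0,0,0.55,85],
  [-0.2,1,0,0,0,0.55,85],
  [-0.2,1,0,0,0,0.55,85],
  [-0.2,1,0,0,0,0.55,85],
  [-0.2,1,0,0,0,0.55,85],
  [-0.2,1,0,0,0,0.55,85],
])

```text
t: 3.15
ee_pos: [0.4793, 0.2884, 0.2312]
ee_rot: [1.603, 2.702, -0.0]
wrist_force: [0.0, 0.1, -0.8]
grip_width: 0.0851
```

Emit:
play_rows([
  [0,1,0,0,0,0.55,85],
  [0,1,0,0,0,0.55,85],
  [0,0.4,0,0,0,0.3,85],
  [0,0,0,0,0,0,85],
])

```text
t: 3.48
ee_pos: [0.4785, 0.3498, 0.2309]
ee_rot: [-1.43, -2.795, -0.001]
wrist_force: [-0.6, -0.8, -0.6]
grip_width: 0.0849
```

```bash
cat >> h.py <<'E'
def state():
    o=bot.get_obs(); from scipy.spatial.transform import Rotation as R
    m=R.from_rotvec(o['ee_rot']).as_matrix()
    print('t',round(float(o['t']),2),'pos',(o['ee_pos']*1000).round(1),'yaw_y',np.degrees(np.arctan2(m[1,1],m[0,1])).round(2),'z',m[:,2].round(3),'F',o['wrist_force'].round(1),'M',o['torque'].round(2),'g',round(o['grip_width']*1000,1))
    return o
def corners(cm,pts,z): return np.array([ray(cm,u,v,z)[:2]*1000 for u,v in pts])
E
python3 - <<'E'
from h import *
state(); im,cm=snap('wrist','w1')
ct=bot.camera_model('top')
c=lambda P,z:corners(ct,[(120+u/2.8,180+v/2.8) for u,v in P],z)
s=c([(436,43),(744,110),(708,278),(396,207)],.05); print('screws',s.round(),s.mean(0))
A=c([(541,101),(720,139)],.057);B=c([(518,198),(699,236)],.057); M=c([(444,94),(483,103),(467,171),(427,163)],.05)
print(A.round(),B.round(),(A.mean(0)+B.mean(0))/2, M.round(), M.mean(0))
d=A[0]-A[1]+B[0]-B[1]; d/=np.linalg.norm(d); print('board ang',np.degrees(np.arctan2(d[1],d[0])))
print('bed->mort',M.mean(0)-(A.mean(0)+B.mean(0))/2, 'exp',120*d, 'centre->mort exp',s.mean(0)+85*d)
hsv=cv2.cvtColor(im,cv2.COLOR_RGB2HSV).astype(int); H,S,V=hsv[...,0],hsv[...,1],hsv[...,2]
red=((H<8)|(H>172))&(S>190)&(V>215)
c=max(cv2.findContours(red.astype(np.uint8),cv2.RETR_EXTERNAL,cv2.CHAIN_APPROX_NONE)[0],key=cv2.contourArea)
print('head',cv2.minAreaRect(corners(cm,c[:,0],.074).astype(np.float32)))
E
```

```text
t 3.48 pos [478.5 349.8 230.9] yaw_y 35.8 z [-0.001  0.001 -1.   ] F [-0.6 -0.8 -0.6] M [0.01 0.02 0.03] g 84.9
screws [[ 704.  120.]
 [ 648. -102.]
 [ 527.  -72.]
 [ 584.  151.]] [615.9929743  24.1486194]
[[658.  44.]
 [626. -84.]] [[588.  62.]
 [557. -66.]] [607.11671868 -10.68215182] [[666. 115.]
 [659.  87.]
 [609.  99.]
 [616. 128.]] [637.24879509 107.156843  ]
board ang 76.4645040760833
bed->mort [ 30.1320764  117.83899482] exp [ 28.08572668 116.66701315] centre->mort exp [635.8870307  106.78775371]
head ((477.2657775878906, 347.4194030761719), (35.53925704956055, 91.84550476074219), 35.237640380859375)
```

View pics/w1.png

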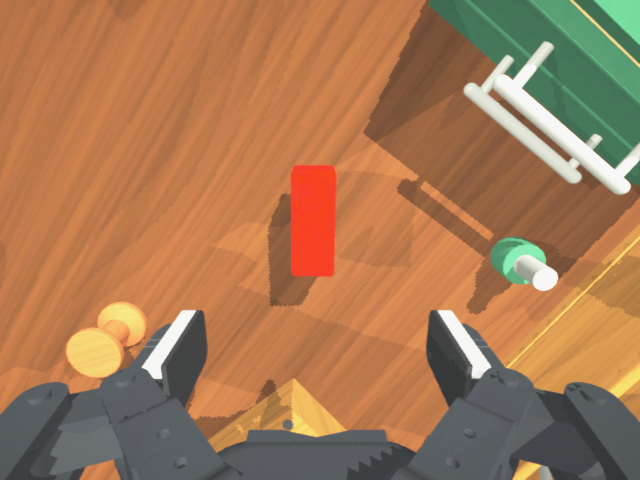

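The wrist view has the red head at (313,220), and its position agrees with the top view to 2 mm. Descending to grip it.

Emit:
play_rows([
  [-0.05,-0.1,-1,0,0,-0.1,85],
  [0,0,-1,0,0,0,85],
  [0,0,-1,0,0,0,85],
  [0,0,-1,0,0,0,85],
  [0,0,-1,0,0,0,85],
  [0,0,-1,0,0,0,85],
  [0,0,-1,0,0,0,85],
  [0,0,-0.5,0,0,0,85],
  [0,0,0,0,0,0,20],
  [0,0,0,0,0,0,20],
  [0,0,0,0,0,0,20],
  [0,0,0,0,0,0,20],
])

```text
t: 4.53
ee_pos: [0.4795, 0.3453, 0.0456]
ee_rot: [1.45, 2.785, 0.003]
wrist_force: [0.2, 1.0, 0.6]
grip_width: 0.0382
```

Emit:
play_rows([
  [0,0,0,0,0,0,20],
  [0,0,0,0,0,0,20],
  [0,0,0,0,0,0,20],
  [0,0,0,0,0,0,20],
])

```text
t: 4.87
ee_pos: [0.4794, 0.3454, 0.0456]
ee_rot: [1.45, 2.785, 0.003]
wrist_force: [-1.7, -1.6, 6.1]
grip_width: 0.0351
```

Emit:
play_rows([
  [0,0,1,0,0,0,20],
  [0,0,1,0,0,0,20],
  [0,0,1,0,0,0,20],
  [0,0,1,0,0,0,20],
  [0.6,-0.9,0,0,0,0.8,20],
  [0.6,-0.9,0,0,0,0.8,20],
  [0.6,-0.9,0,0,0,0.8,20],
  [0.6,-0.9,0,0,0,0.8,20],
  [0.6,-0.9,0,0,0,0.8,20],
  [0.6,-0.9,0,0,0,0.8,20],
  [0.6,-0.9,0,0,0,0.8,20],
  [0.6,-0.9,0,0,0,0.8,20],
])

```text
t: 5.87
ee_pos: [0.5994, 0.1637, 0.1448]
ee_rot: [0.62, 3.078, 0.0]
wrist_force: [0.5, 0.1, -0.8]
grip_width: 0.0351
```

Emit:
play_rows([
  [0.6,-0.9,0,0,0,0.8,20],
  [0.6,-0.9,0,0,0,0.8,20],
  [0.3,-0.5,0,0,0,0.2,20],
  [0,0,0,0,0,0,20],
])

```text
t: 6.2
ee_pos: [0.6382, 0.1023, 0.144]
ee_rot: [0.39, 3.116, -0.002]
wrist_force: [-0.3, -1.4, -0.3]
grip_width: 0.035
```

Run:
```python
from h import *
state(); im,cm=snap('wrist','w2'); snap('side','s2'); snap('top','t2')
a=cv2.imread('pics/s2.png')[130:330,220:440]; b=cv2.imread('pics/t2.png')[140:340,220:440]
cv2.imwrite('pics/c2.png',np.hstack([cv2.resize(x,None,fx=1.8,fy=1.8,interpolation=2) for x in (a,b)]))
```

```text
t 6.2 pos [638.2 102.3 144. ] yaw_y 75.73 z [ 0.001 -0.002 -1.   ] F [-0.3 -1.4 -0.3] M [-0.11  0.    0.04] g 35.0
```

View pics/w2.png

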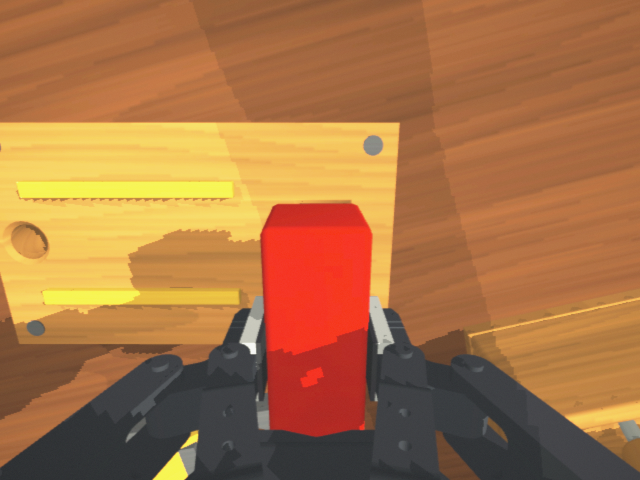

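View pics/c2.png

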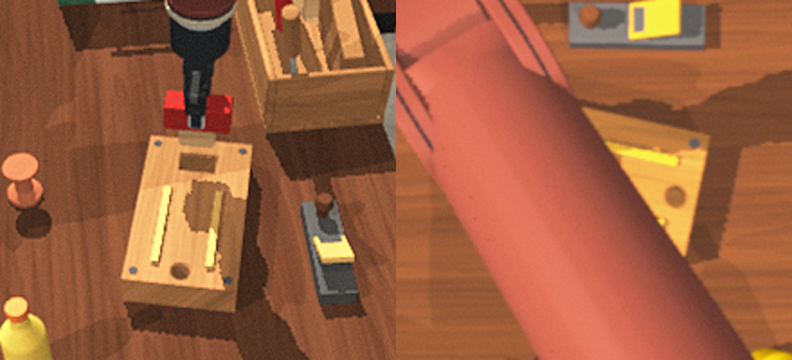

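The wrist view shows the held stop, with the top face's front edge at v≈236, u 265–371. It also shows the board corner at (399,122), a screw at (373,145) and rail ends at (232,190) and (240,297). From these I work out how far the stop is from the mortise.

Run:
```python
from h import *
o=state(); cm=bot.camera_model('wrist'); im=cv2.imread('pics/w2.png')[:,:,::-1]
hsv=cv2.cvtColor(np.ascontiguousarray(im),cv2.COLOR_RGB2HSV).astype(int); H,S,V=hsv[...,0],hsv[...,1],hsv[...,2]
# rail masks
g=cv2.cvtColor(np.ascontiguousarray(im),cv2.COLOR_RGB2GRAY).astype(int)
print('board top edge rows', [(u,int(np.argmax(np.abs(np.diff(g[105:140,u]))))+105) for u in (20,120,300,380)])
print('right edge cols',[(v,int(np.argmax(np.abs(np.diff(g[v,380:410]))))+380) for v in (130,170,210,250,280)])
print('head front edge',[(u,[int(x) for x in im[225:246:3,u,0]]) for u in (290,320,350)])
print('head L/R', [(v,np.flatnonzero(((H[v]<8)|(H[v]>172))&(S[v]>180))[[0,-1]].tolist()) for v in (245,270,290)])
print('rail rows/cols', [(v,im[v,225:250].tolist()) for v in (186,)][0][1][::2])
for (u0,u1,v0,v1) in ((10,240,175,205),(35,245,285,310)):
    m=np.zeros(g.shape,np.uint8); m[v0:v1,u0:u1]=((S>200)&(H>=22)&(H<=32))[v0:v1,u0:u1]
    ys,xs=np.nonzero(m); print('rail',xs.min(),xs.max(),ys.min(),ys.max(),len(xs))
a=cv2.resize(im[100:320,180:420],None,fx=2.5,fy=2.5,interpolation=2); cv2.imwrite('pics/c3.png',a[:,:,::-1])
```

```text
t 6.35 pos [635.7 108.3 144.4] yaw_y 76.03 z [ 0.     0.001 -1.   ] F [ 0.5  0.2 -1.5] M [ 0.01  0.01 -0.02] g 35.0
board top edge rows [(20, 122), (120, 122), (300, 122), (380, 122)]
right edge cols [(130, 398), (170, 396), (210, 393), (250, 391), (280, 389)]
head front edge [(290, [209, 241, 246, 246, 246, 246, 246]), (320, [215, 243, 246, 246, 247, 246, 246]), (350, [220, 244, 246, 247, 247, 247, 247])]
head L/R [(245, [261, 370]), (270, [262, 369]), (290, [263, 368])]
rail rows/cols [[247, 246, 87], [247, 246, 89], [247, 246, 88], [247, 244, 83], [243, 209, 78], [245, 197, 94], [246, 209, 99], [247, 209, 99], [247, 210, 99], [247, 211, 100], [247, 211, 102], [244, 193, 93], [244, 191, 93]]Traceback (most recent call last):
  File "<stdin>", line 13, in <module>
    return umr_minimum(a, axis, None, out, keepdims, initial, where)
ValueError: zero-size array to reduction operation minimum which has no identity
```

Run:
```python
from h import *
o=state(); im,cm=snap('wrist','w3'); state()
a=cv2.resize(im[90:320,180:420],None,fx=2.5,fy=2.5,interpolation=2); cv2.imwrite('pics/c3.png',a[:,:,::-1])
g=cv2.cvtColor(im,cv2.COLOR_RGB2GRAY).astype(int)
print('top edge rows', [(u,int(np.argmax(np.abs(np.diff(g[90:150,u]))))+90) for u in (20,120,300,380)])
print('right edge cols',[(v,int(np.argmax(np.abs(np.diff(g[v,375:430]))))+375) for v in (130,170,210,250)])
print('front',[[int(x) for x in im[190:250:3,320,0]]])
```

```text
t 6.35 pos [635.7 108.3 144.4] yaw_y 76.03 z [ 0.     0.001 -1.   ] F [ 0.5  0.2 -1.5] M [ 0.01  0.01 -0.02] g 35.0
t 6.4 pos [635.5 108.8 144.4] yaw_y 76.09 z [ 0.     0.001 -1.   ] F [-0.3  0.7 -0.7] M [ 0.03 -0.02 -0.02] g 34.7
top edge rows [(20, 126), (120, 127), (300, 129), (380, 129)]
right edge cols [(130, 390), (170, 387), (210, 385), (250, 382)]
front [[246, 243, 243, 244, 245, 203, 205, 206, 209, 207, 211, 213, 228, 246, 247, 247, 247, 247, 247, 247]]
```

View pics/c3.png

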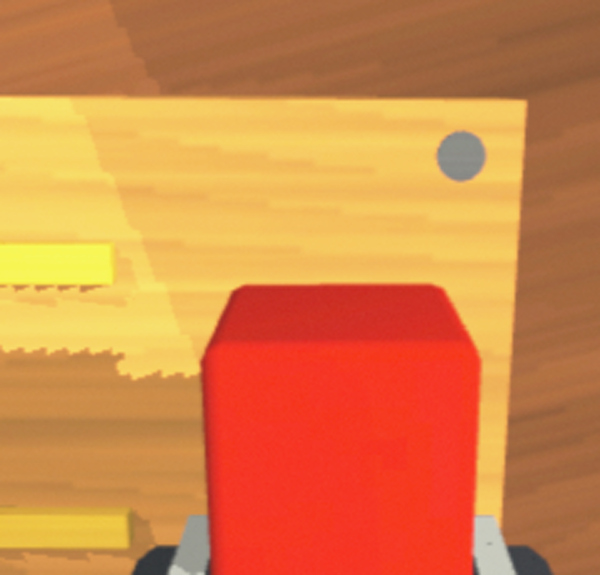

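Run:
```python
from h import *
o=state(); cm=bot.camera_model('wrist')
P=lambda u,v,z: ray(cm,u,v,z)[:2]*1000
d0=np.radians(76.5)
A=P(226,195,.057);B=P(232.4,302,.057);C=P(390.8,130,.05);Sc=P(364.4,152.4,.05)
e=A-B; print('rail sep',np.linalg.norm(e),'board ang from rails',np.degrees(np.arctan2(e[1],e[0]))-90)
T1=P(20,126.5,.05);T2=P(380,129.5,.05);R1=P(390.5,130,.05);R2=P(382.5,250,.05)
t=T2-T1;r=R1-R2;print('edge angs',np.degrees(np.arctan2(t[1],t[0])),np.degrees(np.arctan2(r[1],r[0]))-90)
a=np.arctan2(t[1],t[0]); x=np.array([np.cos(a),np.sin(a)]);y=np.array([-x[1],x[0]])
for n,p,bx,by in (('rails',(A+B)/2,30,0),('corner',C,130,75),('screw',Sc,114.5,62)): print(n,'mortise',p+(85-bx)*x-by*y)
hc=P(316.8,227.5,.1728); hl,hr=P(262,240,.1728),P(370.5,240,.1728); print('head w',np.linalg.norm(hr-hl))
ty=np.radians(76.1); tx=np.array([-np.sin(ty),np.cos(ty)]); print('head centre',((hl+hr)/2).round(1),hc-45*tx)
print('x,y axes',x,y)
```

```text
t 6.4 pos [635.5 108.8 144.4] yaw_y 76.09 z [ 0.     0.001 -1.   ] F [-0.3  0.7 -0.7] M [ 0.03 -0.02 -0.02] g 34.7
rail sep 71.68116260238871 board ang from rails 75.44291725130861
edge angs 75.66272124640984 75.4942377388208
rails mortise [638.12416959 108.2601364 ]
corner mortise [638.49104955 107.10032973]
screw mortise [638.72037384 107.4435242 ]
head w 33.87060390950488
head centre [595.7 118.8] [635.51044734 109.12820743]
x,y axes [0.24762944 0.96885482] [-0.96885482  0.24762944]
```

Mortise at (638.4,107.6) at 75.6°, held head at (635.5,109.1) at 76.1°. I'll correct for the difference and lower to the mouth.

Emit:
play_rows([
  [0.11,-0.06,-0.8,0,0,-0.1,20],
  [0,0,-0.8,0,0,0,20],
  [0,0,-0.3,0,0,0,20],
  [0,0,0,0,0,0,20],
  [0,0,0,0,0,0,20],
  [0,0,-0.12,0,0,0,20],
  [0,0,-0.12,0,0,0,20],
  [0,0,0,0,0,0,20],
])

```text
t: 7.07
ee_pos: [0.6388, 0.106, 0.0905]
ee_rot: [0.396, 3.116, -0.0]
wrist_force: [0.1, 0.1, -0.7]
grip_width: 0.0352
```

Emit:
play_rows([
  [0,0,-0.12,0,0,0,20],
  [0,0,-0.12,0,0,0,20],
  [0,0,0,0,0,0,20],
])

```text
t: 7.32
ee_pos: [0.6386, 0.1059, 0.0838]
ee_rot: [-0.396, -3.116, -0.0]
wrist_force: [0.4, 0.2, -2.0]
grip_width: 0.0354
```

Run:
```python
from h import *
state(); snap('side','s3')
a=cv2.imread('pics/s3.png')[170:290,280:400]; cv2.imwrite('pics/c4.png',cv2.resize(a,None,fx=4,fy=4,interpolation=2))
```

```text
t 7.32 pos [638.6 105.9  83.8] yaw_y 75.52 z [-0.  0. -1.] F [ 0.4  0.2 -2. ] M [0.   0.01 0.  ] g 35.4
```

View pics/c4.png

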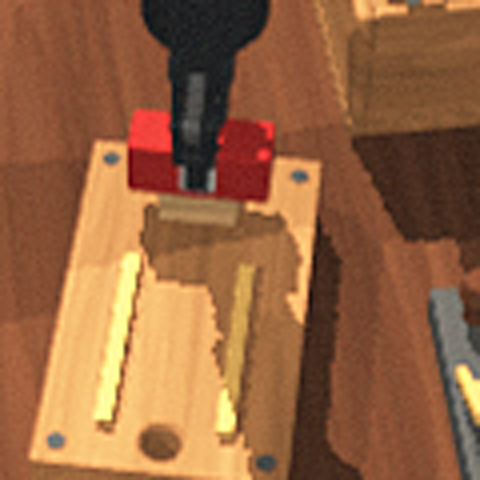

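The side view shows the tenon about 12 mm into the mortise with no force. Going on down.

Emit:
play_rows([
  [0,0,-0.15,0,0,0,20],
  [0,0,-0.15,0,0,0,20],
  [0,0,-0.15,0,0,0,20],
  [0,0,-0.15,0,0,0,20],
  [0,0,-0.15,0,0,0,20],
  [0,0,0,0,0,0,20],
])

```text
t: 7.87
ee_pos: [0.6384, 0.106, 0.0646]
ee_rot: [-0.395, -3.116, -0.0]
wrist_force: [-0.4, 0.3, -1.6]
grip_width: 0.0347
```

Emit:
play_rows([
  [0,0,-0.1,0,0,0,20],
  [0,0,-0.1,0,0,0,20],
  [0,0,0,0,0,0,20],
])

```text
t: 8.12
ee_pos: [0.6388, 0.1059, 0.0618]
ee_rot: [0.396, 3.116, -0.001]
wrist_force: [-5.0, -1.2, 9.9]
grip_width: 0.0346
```

Seated: TCP 61.8 mm against the 61.6 expected, with 10 N upward. Releasing and going to the blank.

Emit:
play_rows([
  [0,0,0,0,0,0,60],
  [0,0,0,0,0,0,60],
  [0,0,0,0,0,0,60],
  [0,0,0,0,0,0,60],
  [0,0,0.4,0,0,0,60],
  [0,0,1,0,0,0,60],
  [0,0,1,0,0,0,85],
  [0,0,1,0,0,-1,85],
  [0,0,1,0,0,-1,85],
  [0,0,1,0,0,-1,85],
  [0,0,1,0,0,-1,85],
  [0,0,0.4,0,0,-1,85],
])

```text
t: 9.12
ee_pos: [0.6397, 0.1067, 0.2353]
ee_rot: [1.065, 2.951, 0.004]
wrist_force: [0.7, 0.6, 0.6]
grip_width: 0.0851
```

Run:
```python
from h import *
state(); snap('wrist','w4a'); snap('side','s4')
a=cv2.imread('pics/s4.png')[170:290,280:400]; b=cv2.imread('pics/w4a.png'); cv2.imwrite('pics/c5.png',np.hstack([cv2.resize(a,(360,360),interpolation=2),cv2.resize(b,(440,360))]))
```

```text
t 9.12 pos [639.7 106.7 235.3] yaw_y 50.3 z [ 0.005  0.001 -1.   ] F [0.7 0.6 0.6] M [ 0.01 -0.04 -0.04] g 85.1
```

View pics/c5.png

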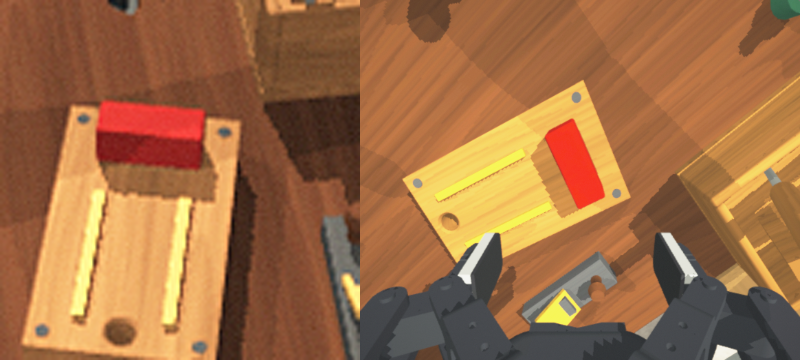

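Emit:
play_rows([
  [-0.3,-0.7,0,0,0,-1,85],
  [-0.3,-0.7,0,0,0,-1,85],
  [-0.3,-0.7,0,0,0,-1,85],
  [-0.3,-0.7,0,0,0,-1,85],
  [-0.3,-0.7,0,0,0,-1,85],
  [-0.3,-0.7,0,0,0,-1,85],
  [-0.3,-0.7,0,0,0,-1,85],
  [-0.3,-0.7,0,0,0,-1,85],
  [-0.3,-0.7,0,0,0,-1,85],
  [-0.3,-0.7,0,0,0,-1,85],
  [-0.3,-0.7,0,0,0,-1,85],
  [-0.3,-0.7,0,0,0,-1,85],
])

```text
t: 10.22
ee_pos: [0.5476, -0.1049, 0.2294]
ee_rot: [-2.397, -2.029, 0.002]
wrist_force: [-0.5, -0.3, 0.0]
grip_width: 0.0853
```

Emit:
play_rows([
  [-0.3,-0.7,0,0,0,-1,85],
  [-0.3,-0.7,0,0,0,-1,85],
  [-0.3,-0.7,0,0,0,-1,85],
  [-0.3,-0.7,0,0,0,-1,85],
  [-0.3,-0.7,0,0,0,-1,85],
  [-0.3,-0.7,0,0,0,-1,85],
  [-0.3,-0.7,0,0,0,-1,85],
  [-0.3,-0.7,0,0,0,-1,85],
  [-0.3,-0.7,0,0,0,-1,85],
  [-0.3,-0.7,0,0,0,-1,85],
  [-0.3,-0.7,0,0,0,-1,85],
  [0,0,0,0,0,-1,85],
])

```text
t: 11.22
ee_pos: [0.4634, -0.3006, 0.2291]
ee_rot: [-3.093, -0.55, 0.004]
wrist_force: [-0.4, -0.5, -0.0]
grip_width: 0.0849
```

Emit:
play_rows([
  [-0.3,-0.2,0,0,0,-0.6,85],
  [-0.5,0,0,0,0,0,85],
  [0,0,0,0,0,0,85],
  [0,0,0,0,0,0,85],
  [0,0,0,0,0,0,85],
])

```text
t: 11.63
ee_pos: [0.4462, -0.3012, 0.2304]
ee_rot: [-3.104, -0.483, 0.0]
wrist_force: [-0.1, -0.0, -0.2]
grip_width: 0.0847
```

Run:
```python
from h import *
state(); im,cm=snap('wrist','w5')
hsv=cv2.cvtColor(im,cv2.COLOR_RGB2HSV).astype(int); H,S,V=hsv[...,0],hsv[...,1],hsv[...,2]
m=((V>190)&(S<150)&(S>50)).astype(np.uint8); m=cv2.morphologyEx(m,cv2.MORPH_OPEN,np.ones((5,5)))
c=max(cv2.findContours(m,cv2.RETR_EXTERNAL,cv2.CHAIN_APPROX_NONE)[0],key=cv2.contourArea)
print(cv2.boundingRect(c)); print('blank',cv2.minAreaRect(corners(cm,c[:,0],.02).astype(np.float32)))
```

```text
t 11.63 pos [ 446.2 -301.2  230.4] yaw_y -72.33 z [-0.  0. -1.] F [-0.1 -0.  -0.2] M [-0.    0.01 -0.07] g 84.7
(289, 124, 59, 157)
blank ((447.3615417480469, -303.08837890625), (149.007080078125, 56.553592681884766), 17.706233978271484)
```

View pics/w5.png

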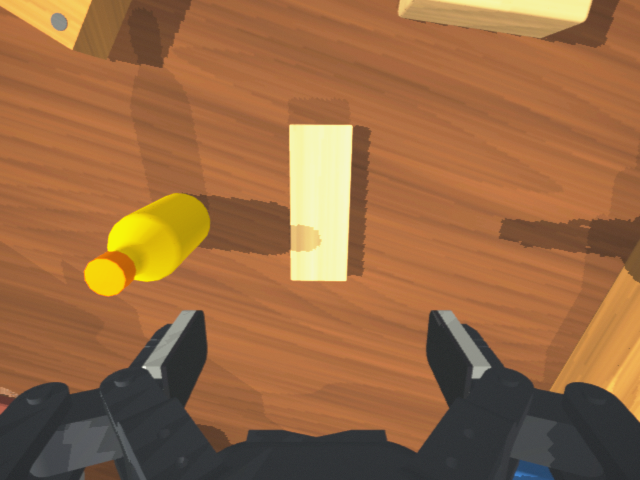

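Stop sits flat on the board. The wrist view shows the blank at (320,202), measuring 149×57 mm, centred at (447,-303) at 17.7°. The first gripper opening clears the glue bottle, so I'm going down.

Emit:
play_rows([
  [0.05,-0.08,-1,0,0,0,85],
  [0,0,-1,0,0,0,85],
  [0,0,-1,0,0,0,85],
  [0,0,-1,0,0,0,85],
  [0,0,-1,0,0,0,85],
  [0,0,-1,0,0,0,85],
  [0,0,-1,0,0,0,85],
  [0,0,-1,0,0,0,85],
  [0,0,-0.7,0,0,0,85],
  [0,0,-0.15,0,0,0,85],
  [0,0,0,0,0,0,85],
  [0,0,0,0,0,0,85],
])

```text
t: 12.68
ee_pos: [0.4482, -0.3036, 0.0101]
ee_rot: [3.104, 0.48, 0.001]
wrist_force: [-1.2, -0.5, 0.6]
grip_width: 0.0846
```

Emit:
play_rows([
  [0,0,0,0,0,0,40],
  [0,0,0,0,0,0,40],
  [0,0,0,0,0,0,40],
  [0,0,0,0,0,0,40],
  [0,0,0,0,0,0,40],
  [0,0,0,0,0,0,40],
  [0,0,0,0,0,0,40],
])

```text
t: 13.27
ee_pos: [0.4483, -0.3041, 0.011]
ee_rot: [3.103, 0.478, 0.002]
wrist_force: [-1.7, 2.1, 9.7]
grip_width: 0.0537
```

Emit:
play_rows([
  [0,0,0.5,0,0,0,40],
  [0,0,1,0,0,0,40],
  [0,0,1,0,0,0,40],
  [0,0,1,0,0,0,40],
  [0,0,1,0,0,0,40],
  [0,0,1,0,0,0,40],
  [0,0,1,0,0,0,40],
  [0.3,0,0.2,0,0,0,40],
  [0.5,0.8,0,0,0,0.8,40],
  [0.5,0.8,0,0,0,0.8,40],
  [0.5,0.8,0,0,0,0.8,40],
  [0.5,0.8,0,0,0,0.8,40],
])

```text
t: 14.27
ee_pos: [0.5059, -0.2205, 0.1761]
ee_rot: [-3.003, -0.918, 0.001]
wrist_force: [0.5, -0.3, -1.6]
grip_width: 0.0536
```

Emit:
play_rows([
  [0.4,0.8,0,0,0,0.7,40],
  [0.4,0.8,0,0,0,0.7,40],
  [0.4,0.8,0,0,0,0.7,40],
  [0.4,0.8,0,0,0,0.7,40],
  [0.4,0.8,0,0,0,0.7,40],
  [0.4,0.8,0,0,0,0.7,40],
  [0.4,0.8,0,0,0,0.7,40],
  [0.4,0.8,0,0,0,0.7,40],
  [0.4,0.8,0,0,0,0.7,40],
  [0.4,0.8,0,0,0,0.7,40],
  [0.3,0.8,0,0,0,0.7,40],
  [0.05,0.6,0,0,0,0.65,40],
])

```text
t: 15.27
ee_pos: [0.6147, 0.0148, 0.1766]
ee_rot: [-2.48, -1.927, -0.002]
wrist_force: [0.1, 0.5, -2.2]
grip_width: 0.0535
```

Emit:
play_rows([
  [0,0,-0.5,0,0,0,40],
  [0,0,0,0,0,0,40],
  [0,0,0,0,0,0,40],
  [0,0,0,0,0,0,40],
])

```text
t: 15.6
ee_pos: [0.6136, 0.0103, 0.1641]
ee_rot: [2.489, 1.916, -0.001]
wrist_force: [0.5, 0.2, -0.8]
grip_width: 0.0536
```

Run:
```python
from h import *
state(); im,cm=snap('wrist','w6'); snap('side','s6')
a=cv2.imread('pics/s6.png')[170:330,260:420]; cv2.imwrite('pics/c6.png',np.hstack([cv2.resize(a,(360,360),interpolation=2),cv2.resize(im[:,:,::-1],(440,360))]))
hsv=cv2.cvtColor(im,cv2.COLOR_RGB2HSV).astype(int); H,S,V=hsv[...,0],hsv[...,1],hsv[...,2]
red=(((H<8)|(H>172))&(S>190)&(V>215)).astype(np.uint8)
c=max(cv2.findContours(red,cv2.RETR_EXTERNAL,cv2.CHAIN_APPROX_NONE)[0],key=cv2.contourArea)
print('head',cv2.boundingRect(c),cv2.minAreaRect(corners(cm,c[:,0],.09).astype(np.float32)))
```

```text
t 15.6 pos [613.6  10.3 164.1] yaw_y -14.82 z [-0.001 -0.001 -1.   ] F [ 0.5  0.2 -0.8] M [ 0.08  0.01 -0.  ] g 53.6
head (231, 41, 168, 69) ((638.3240966796875, 106.71050262451172), (32.74375534057617, 85.78919219970703), 75.21759033203125)
```

View pics/w6.png

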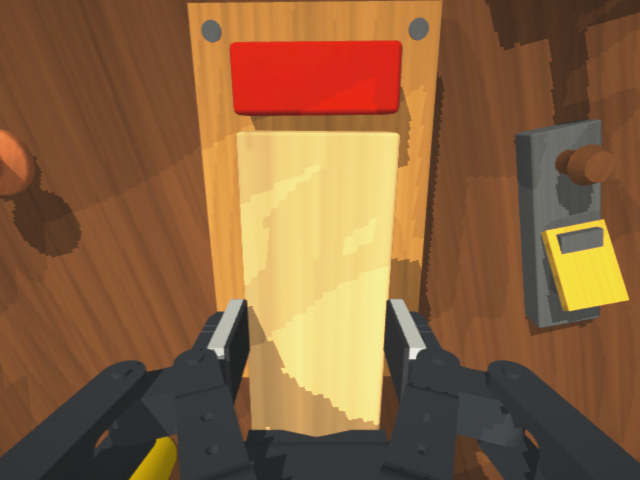

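View pics/c6.png

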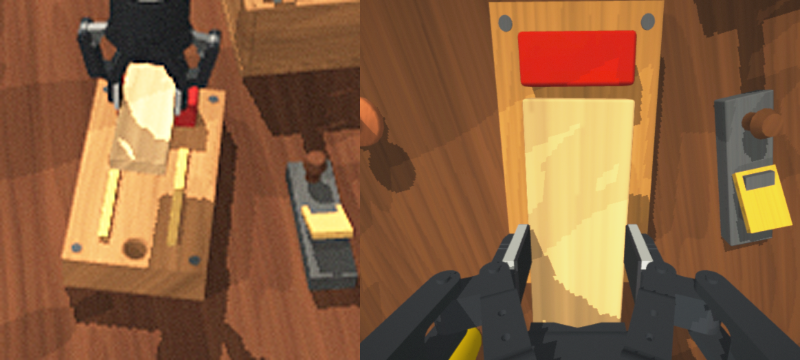

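The wrist view has the blank's front corners at about (238,132) and (399,132), with the red head's top face across (231–399, 41–110). Checking the held blank's pose against the board.

```bash
python3 - <<'E'
from h import *
cm=bot.camera_model('wrist'); im=cv2.imread('pics/w6.png'); a=cv2.resize(im[0:330,180:460],None,fx=1.8,fy=1.8,interpolation=2); cv2.imwrite('pics/c7.png',a)
g=cv2.cvtColor(im,cv2.COLOR_BGR2GRAY).astype(int); hsv=cv2.cvtColor(im,cv2.COLOR_BGR2HSV).astype(int)
S=cv2.GaussianBlur(hsv[...,1].astype(np.float32),(3,3),0)
for v in (145,180,220,260,290):
    d=np.diff(S[v]); l=200+int(np.argmin(d[200:270])); r=370+int(np.argmax(d[370:415])); 
    L,R=[ray(cm,u,v,.1731)[:2]*1000 for u in (l+.5,r+.5)]; print(v,l,r,((L+R)/2).round(1),np.linalg.norm(R-L).round(1))
    # board edges
c=[132]; print('front col', [int(x) for x in S[122:142,318]])
L,R=[ray(cm,u,131.5,.1731)[:2]*1000 for u in (238,399)]; e=R-L; print('front mid',(L+R)/2,'ang',np.degrees(np.arctan2(e[1],e[0]))+90)
E1=[ray(cm,u,v,.05)[:2]*1000 for u,v in ((188,3),(441,1))]; print('board corners',E1,'mortise',sum(E1)/2-45*np.array([.25,.968]))
Sc=[ray(cm,u,v,.05)[:2]*1000 for u,v in ((211.5,31),(418.5,29))]; print('screws mid',sum(Sc)/2, 'mortise',sum(Sc)/2-29.5*np.array([.25,.968]),'ang',np.degrees(np.arctan2(*(Sc[1]-Sc[0])[::-1]))+90)
E
mv(){ :; }
```

```text
145 236 399 [632.5  77. ] 55.4
180 238 396 [629.4  65.5] 55.2
220 240 393 [625.5  51.7] 55.2
260 242 391 [621.6  36.8] 55.5
290 244 387 [618.1  25.1] 54.7
front col [163, 163, 164, 165, 164, 164, 164, 162, 153, 138, 123, 113, 110, 112, 115, 117, 118, 118, 118, 117]
front mid [633.82739975  81.2141523 ] ang 75.21049824210351
board corners [array([577.96498756, 168.10121793]), array([722.24859085, 131.11356384])] mortise [638.8567892  106.04739089]
screws mid [646.62239872 135.30521467] mortise [639.24739872 106.74921467] ang 75.71636649177273
```

View pics/c7.png

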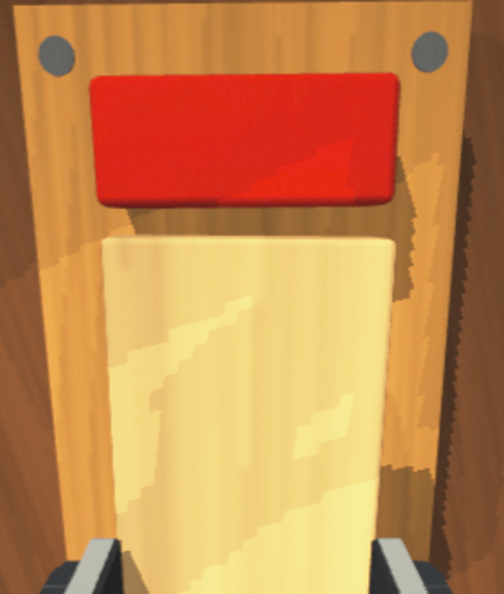

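Emit:
play_rows([
  [0,0.15,-1,0,0,0.1,40],
  [0,0,-1,0,0,0,40],
  [0,0,-1,0,0,0,40],
  [0,0,-0.5,0,0,0,40],
  [0,0,-0.2,0,0,0,40],
  [0,0,0,0,0,0,40],
  [0,0,0,0,0,0,40],
  [0,0,-0.15,0,0,0,40],
  [0,0,0,0,0,0,40],
])

```text
t: 16.45
ee_pos: [0.6143, 0.0151, 0.0689]
ee_rot: [2.479, 1.928, 0.002]
wrist_force: [-0.5, -0.9, -1.3]
grip_width: 0.0537
```

Run:
```python
from h import *
state(); im,cm=snap('wrist','w8'); snap('side','s8')
a=cv2.imread('pics/s8.png')[190:310,270:390]; cv2.imwrite('pics/c8.png',np.hstack([cv2.resize(a,(360,360),interpolation=2),cv2.resize(im[:,:,::-1],(440,360))]))
```

```text
t 16.45 pos [614.3  15.1  68.9] yaw_y -14.24 z [ 0.001 -0.    -1.   ] F [-0.5 -0.9 -1.3] M [0.02 0.05 0.  ] g 53.7
```

View pics/c8.png

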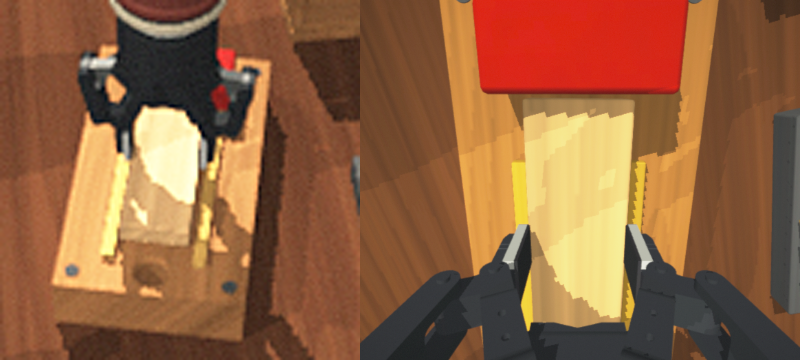

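Over the bed and centred between the rails (wrist half of the view, rails at u≈520 and 640). Underside is near 58 mm; lowering the last 8 mm.

Emit:
play_rows([
  [0,0,-0.1,0,0,0,40],
  [0,0,-0.1,0,0,0,40],
  [0,0,-0.1,0,0,0,40],
  [0,0,0,0,0,0,40],
])

```text
t: 16.88
ee_pos: [0.6138, 0.0151, 0.0611]
ee_rot: [2.479, 1.929, -0.0]
wrist_force: [-3.4, -0.6, 6.8]
grip_width: 0.0537
```

On the board (7 N up). Sliding it towards the stop.

Emit:
play_rows([
  [0.015,0.06,0,0,0,0,40],
  [0,0,0,0,0,0,40],
  [0.01,0.04,0,0,0,0,40],
  [0,0,0,0,0,0,40],
])

```text
t: 17.22
ee_pos: [0.6148, 0.0166, 0.0612]
ee_rot: [2.479, 1.927, -0.0]
wrist_force: [-2.7, -2.9, 5.5]
grip_width: 0.0536
```

Emit:
play_rows([
  [0.01,0.03,0,0,0,0,40],
  [0,0,0,0,0,0,40],
])

```text
t: 17.38
ee_pos: [0.615, 0.0172, 0.0611]
ee_rot: [2.479, 1.927, -0.001]
wrist_force: [-2.1, -3.7, 5.2]
grip_width: 0.0536
```

Emit:
play_rows([
  [0.01,0.04,0,0,0,0,40],
  [0,0,0,0,0,0,40],
  [0,0,0,0,0,0,40],
])

```text
t: 17.63
ee_pos: [0.6154, 0.018, 0.0612]
ee_rot: [2.479, 1.927, -0.001]
wrist_force: [-0.2, -3.3, 5.1]
grip_width: 0.0537
```

Emit:
play_rows([
  [0.01,0.04,0,0,0,0,40],
  [0,0,0,0,0,0,40],
  [0,0,0,0,0,0,40],
])

```text
t: 17.88
ee_pos: [0.6156, 0.0186, 0.0612]
ee_rot: [2.479, 1.926, -0.001]
wrist_force: [-1.7, -5.1, 4.9]
grip_width: 0.0535
```

Run:
```python
from h import *
state(); im,cm=snap('wrist','w9'); 
cv2.imwrite('pics/c9.png',cv2.resize(im[90:330,180:460],None,fx=2.4,fy=2.4,interpolation=2)[:,:,::-1])
```

```text
t 17.88 pos [615.6  18.6  61.2] yaw_y -14.3 z [ 0.001 -0.002 -1.   ] F [-1.7 -5.1  4.9] M [-1.03  0.33 -0.07] g 53.5
```

View pics/c9.png

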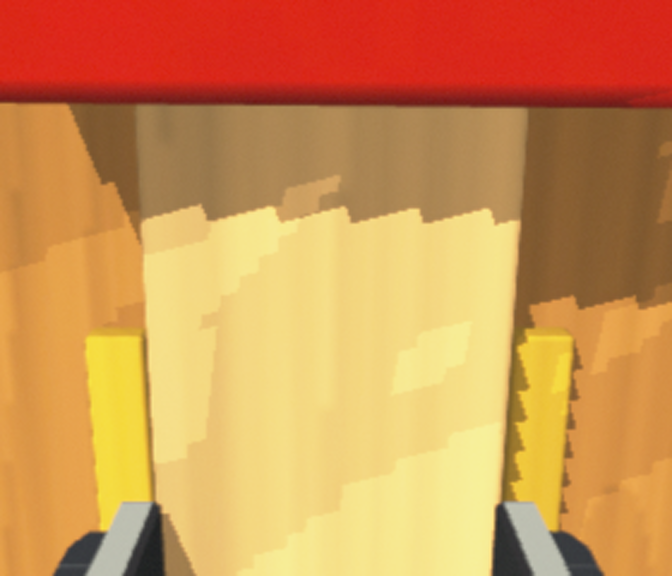

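The blank's end now disappears right at the red face, lying evenly between the rails; no clear force rise yet, so I'm nudging further.

Emit:
play_rows([
  [0.01,0.05,0,0,0,0,40],
  [0,0,0,0,0,0,40],
  [0,0,0,0,0,0,40],
])

```text
t: 18.18
ee_pos: [0.6156, 0.0187, 0.0611]
ee_rot: [2.479, 1.925, -0.003]
wrist_force: [-4.1, -7.7, 6.7]
grip_width: 0.0539
```

Emit:
play_rows([
  [0.01,0.05,0,0,0,0,40],
  [0,0,0,0,0,0,40],
  [0,0,0,0,0,0,40],
])

```text
t: 18.43
ee_pos: [0.6156, 0.0187, 0.0611]
ee_rot: [2.479, 1.924, -0.006]
wrist_force: [-4.7, -10.5, 9.1]
grip_width: 0.0538
```

It stalled at y 18.7 mm while the force grew to 11 N, so the end is touching. Releasing and backing off.

Emit:
play_rows([
  [0,0,0,0,0,0,72],
  [0,0,0,0,0,0,72],
  [0,0,0,0,0,0,72],
  [0,0,0,0,0,0,72],
  [0,0,0.3,0,0,0,72],
  [0,0,0.7,0,0,0,72],
  [0,0,1,0,0,0,72],
  [0,0,1,0,0,0,72],
  [0,0,1,0,0,0,72],
  [0,0,1,0,0,0,72],
  [0,0,1,0,0,0,72],
  [0,0,1,0,0,0,72],
])

```text
t: 19.43
ee_pos: [0.6154, 0.0233, 0.2375]
ee_rot: [2.479, 1.93, 0.001]
wrist_force: [0.4, 0.1, -0.5]
grip_width: 0.0721
```

Emit:
play_rows([
  [-0.2,-0.8,0,0,0,0,72],
  [-0.2,-0.8,0,0,0,0,72],
  [-0.2,-0.8,0,0,0,0,72],
  [-0.2,-0.8,0,0,0,0,72],
  [0,0,0,0,0,0,72],
  [0,0,0,0,0,0,72],
  [0,0,0,0,0,0,72],
])

```text
t: 20.02
ee_pos: [0.5957, -0.0561, 0.2359]
ee_rot: [-2.478, -1.93, -0.001]
wrist_force: [0.8, 0.1, -0.0]
grip_width: 0.0721
```

Run:
```python
from h import *
state(); im,cm=snap('wrist','w10'); snap('side','s10')
a=cv2.imread('pics/s10.png')[190:310,270:390]; cv2.imwrite('pics/c10.png',np.hstack([cv2.resize(a,(360,360),interpolation=2),cv2.resize(im[:,:,::-1],(440,360))]))
```

```text
t 20.02 pos [595.7 -56.1 235.9] yaw_y -14.18 z [ 0.     0.001 -1.   ] F [ 0.8  0.1 -0. ] M [ 0.03  0.02 -0.03] g 72.1
```

View pics/w10.png

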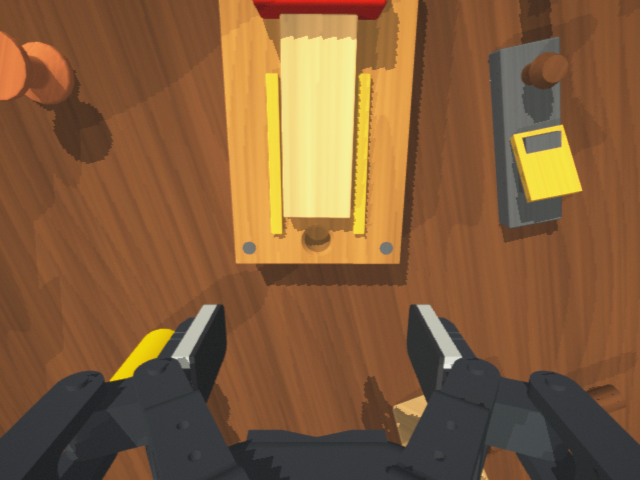

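View pics/c10.png

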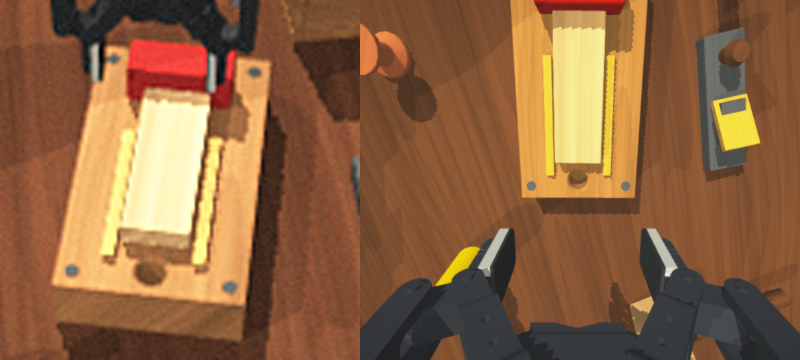

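Blank lies flat between the rails with its end at the red face (320,15). One numeric check of the gap using the blank's two end edges.

Run:
```python
from h import *
state(); im,cm=snap('wrist','w11'); im2,cs=snap('side','s11')
P=lambda u,v,z: ray(cm,u,v,z)[:2]*1000
S=im[205:225,300:330].mean(1).astype(int); print(S[:,0].tolist())
x=np.array([.2487,.9686]); y=np.array([-.9686,.2487])
ph=P(319,15.5,.07); pt=P(316,217,.07); print('visible length at z70',np.linalg.norm(ph-pt),'far end from mortise',(pt-[638.8,106.4])@x,(pt-[638.8,106.4])@y,'top end',(ph-[638.8,106.4])@x,(ph-[638.8,106.4])@y)
Sc=(P(249,248,.05)+P(386.5,248,.05))/2; print('far end from near screws line',(pt-Sc)@x,'touching => ',(85-168)-(-114.5))
cv2.imwrite('pics/c11.png',np.hstack([cv2.resize(im[0:60,240:400],(800,300),interpolation=2)])[:,:,::-1])
```

```text
t 20.12 pos [595.8 -55.5 235.8] yaw_y -14.11 z [ 0.     0.001 -1.   ] F [0.2 0.3 0.2] M [ 0.   -0.01 -0.  ] g 72.3
[246, 246, 246, 246, 246, 246, 246, 246, 246, 246, 246, 246, 242, 180, 156, 155, 155, 155, 155, 154]
visible length at z70 147.63588534698795 far end from mortise -166.11093438857094 1.04427807806084 top end -18.478313479721376 -0.29158064394626443
far end from near screws line 33.697801759741935 touching =>  31.5
```

View pics/c11.png

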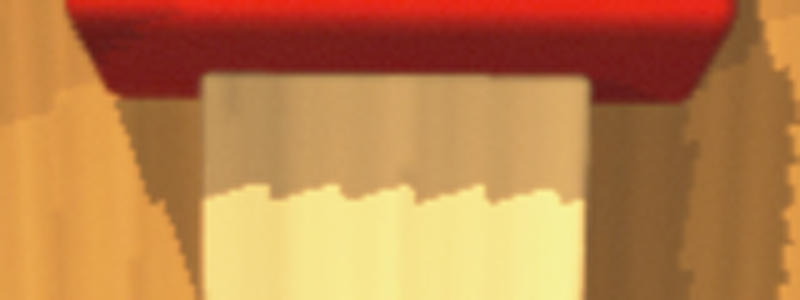

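The close view shows the blank's end flush against the red face, with no gap and no board showing between them. Handing in.

```bash
python3 -c "
from workcell import bot
print(bot.close_job())"
```

```text
the job is handed in; nothing more can be done
None
```

The stop is plugged into the mortise and the blank lies on the board between the rails, with its end against the stop. I handed the job in at about 20 s of the 72 s allowed; the hand-in gave no verdict.

- **Stop:** It went in without resistance and stopped at a tool height of 61.8 mm, against 61.6 mm expected for fully home, with about 10 N of contact. The side and wrist pictures show the head sitting flat on the board.
- **Blank:** I slid it towards the stop until it stalled and the push rose to about 11 N. The last wrist picture shows its end flush with the red face and clear strips of board beside both rails. It lies within about 1 mm of the bed's centre line.
- **Disagreement:** The blank's outer end measured about 2 mm nearer the stop than exact contact would put it (166.1 mm from the mortise centre instead of 168 mm). That is within the 2 mm calibration, and the other end read 18.5 mm against 18 mm.
- **Grip width:** The gripper read 53.7 mm on the 56 mm wide blank and about 35 mm on the 36 mm head, so its reading seems slightly low.
- **Bystanders:** I touched none of them, and the gripper was clear of everything at the end. I did not measure their positions again.

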